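# Clear a jammed transformer from the feed chute

### The arm

A 7-joint arm with a two-finger parallel gripper is mounted at the origin on the work surface. World frame = base frame: x ahead of the robot, y to its left, z up, the work surface at z = 0. Lengths are in mm, angles in rad, forces in N, time in s.
With the tool pointing down it reaches from about 400 to 875 mm from the base axis. Payload 19.3 kg.
Tool frame: the origin (TCP) lies at the very end of the fingers, on their centre line; the grasp point (between the pads) lies 19 mm behind it (grip_point_offset is the z of the grasp point in the tool frame, in mm); z points along the fingers, y is the line along which they close (so a half turn about z gives the same grasp; the last joint's range is limited). The gripper opens to 85 mm and grips with 20 to 120 N. Pads are 22 mm wide; open, the fingers measure 114 mm over their backs; the gripper's body (76 mm by 85 mm) begins 54 mm behind the grasp point. The pads swing forward as they close: fully open they stand 13 mm farther back than shut.
Start: joints at [-1.224, 0.521, -0.036, 1.599, 0.021, 1.021, -0.113], TCP at [253.04, 571.476, 194.791] pointing down, gripper open.
Joint ranges: [-2.91, 2.91], [-0.3, 2.13], [-1.5, 1.42], [0.17, 2.43], [-1.26, 4.41], [0.16, 1.93], [-2.52, 2.52]. Speed limits (rad/s): [1.89, 1.89, 2.39, 2.39, 3.01, 3.01, 3.01].

### API

Orientations are given as a 3x3 rotation matrix whose columns are the frame's x, y, z axes.
In Python, from workcell import movep, movel, goto_joints, open_gripper, clamp, wait, inverse_kinematics, read_state, camera, PlanningError, finish_job, grip_point_offset gives the robot as it stands. Calls block until the motion is done:
- movep(position, orientation): joint-space move of the TCP to a pose.
- movel(position, frame=None, max_speed=150, guard=None): straight line of the TCP; frame=None keeps the orientation; max_speed is the mean speed in mm/s. With guard (N) it stops when the force on the tool has changed by that much, and returns True; else False.
- goto_joints(angles): joint-space move.
- open_gripper() and clamp(): open the fingers fully, or close them until they stop; the grip force is fixed at half the most.
- wait(seconds).
- inverse_kinematics(position, orientation): joint angles nearest the present ones, or None.
- read_state(): the state.
- camera(name): name is "scene" or "side" or "wrist"; returns a dict with "image" (480x640x3 uint8, blue, green, red), "range_z" (480x640 float32, mm along the optical axis (not along the pixel's ray), 0 where there is no reading), "fx", "fy", "cx", "cy" (pixels), "cam_to_world" (4x4, takes a point from camera to world coordinates). Camera axes: x right, y up, looking along -z (the intrinsics and any distortion apply to the point x, -y, -z); pixel columns grow to the right and rows downward; lengths in mm; the calibration is good to about 2 mm. The wrist camera is an equidistant fisheye: a pixel r from the principal point sees the ray r / f radians off the axis. A picture is of the moment at which its call begins.
A pose or a line that the arm cannot do raises PlanningError and nothing moves.
- finish_job(): hands the job in; it is judged then, once.
The state is a dict: "time": time; "qpos": joint angles; "qvel": joint speeds; "joint_efforts": joint torques, N m; "eef_pos": TCP position; "tool_rot": TCP orientation; "ft_force": force on the tool from outside, world axes, zero at the start; "torque": the same for the moment, N m; "finger_gap": finger opening in mm; "gripper_force": force on a finger pad.
Only numpy, scipy, OpenCV 4.12 (cv2) and the standard library are available. Lean on these libraries where they do the work, as an engineer would, in place of code of your own. Each camera call takes 0.05 s, during which the arm holds its last target. There are 200 camera calls.

### The job

A small copper-wound transformer has jammed in the aluminium feed chute, its foot plate caught under the two yellow keeper lips. Nudge it back up the slope of the chute until the foot plate is clear of the lips, then lift it out and set it down upright, without dropping it, inside the blue tray. Leave the good transformer in the grey tray alone.

Things in the scene. Friction and masses are not known exactly. Their poses are not given: they have to be found in the camera images.
- transformer_center (a point): Jammed transformer, loose, 0.32 kg; point at its centre, 20 mm above its underside. x up the slope, z out of its top. Steel foot plate 64 x 56 mm (x, y), 6 thick; dark core 56 x 26, 6 to 26 mm up, flat ends; copper winding 38 x 36, 6 to 40 mm up: grip its 36 mm, along y. A spring plunger pinches the plate sideways: under 12 N shifts it. It stays where it is pushed; centre starts 8 to 32 mm below the lips' upper ends.
- chute: Aluminium chute, fixed, sloping 10 deg. Origin on the floor's centre line, 60 mm above the bench; x up the slope, y across, z square to the floor. Floor x -150 to 170 mm; stop at x -153; walls 60 mm apart inside, 72 outside; walls, lips, stop 12.5 mm high. Upper end open. On the +y side a plunger barrel sticks out 30 mm at x -20, no higher than the walls.
- lips_end (a point): Midway between the upper ends of the two yellow keeper lips, at x 0, 12.5 mm above the chute floor; axes as the chute's. The lips run along both walls from here 140 mm down the slope, 8.5 to 12.5 mm above the floor, 44 mm apart: winding and core stand up between them, the foot plate cannot. Once the transformer's centre is over 32 mm up the slope from here it lifts straight out.
- tray_blue: Blue open tray, fixed, 150 x 150 mm outside, 25 mm tall, walls and floor 4 mm thick; origin at the centre of its underside on the bench, z up. It and a grey tray of the same size change places.
- spare_center (a point): A good transformer of the same make and size as the jammed one, standing in the grey tray; the point is its centre, 20 mm above its underside. Leave it where it is.
Things that resemble listed ones, but are neither listed nor needed, are in the scene too. What is shaped like the part that bears transformer_center but green or purple is not meant.

How it is judged (in metres and radians):
On the way:
1. the transformer is pushed back up the chute, its foot plate clear of the lips, still lying in the track (x of transformer_center in the frame of chute between 0.03 and 0.16 m and z of transformer_center in the frame of chute between 0.012 and 0.032 m and y of transformer_center in the frame of chute between -0.01 and 0.01 m), for 0.1 s.
At the end, for the whole second after the job is handed in: The transformer stands upright (within 10 degrees) and still on the floor of the blue tray, its centre within 50 mm of the tray's centre along each side, let go (x of transformer_center in the frame of tray_blue between -0.05 and 0.05 m and y of transformer_center in the frame of tray_blue between -0.05 and 0.05 m and z of transformer_center in the frame of tray_blue between 0.015 and 0.032 m and angle between transformer_center's own z axis and vertical below 0.17 rad and linear speed of transformer below 0.02 m/s); the robot touches nothing.
It fails at once if the transformer is dropped or thrown (faster than 0.7 m/s while no finger touches it) (linear speed of transformer above 0.7 m/s and contact force between the fingers and transformer below 0.05 N).
It fails at once if the good transformer is moved more than 15 mm (distance of spare_center from where it was at the start of the episode above 0.015 m).
It also fails if it takes over 48 s, if anything falls off the work surface, if the arm or the gripper's body presses on something with over 40 N, if the wrist force passes 120 N, or if a joint passes its speed limit or range.

## Working session

There is one attempt and no reset: what is moved stays moved. The work goes in short steps, each a Python script; the robot and the scene stay as the last script left them, time stands still between calls to the robot, and variables do not carry over. Pictures are saved under pics/ and viewed, at most 10 in all, crops included, and the job is handed in when it is done.

```bash
mkdir -p pics && cat > h.py <<'E'
import numpy as np, cv2
from workcell import *
def snap(n):
    c=camera(n); return c
def cloud(c):
    z=c["range_z"]; v,u=np.mgrid[:480,:640]
    P=np.stack([(u-c["cx"])/c["fx"]*z,-(v-c["cy"])/c["fy"]*z,-z,np.ones_like(z)],-1)
    W=P@np.array(c["cam_to_world"]).T
    W[z<=0]=np.nan
    return W[...,:3]
E
python3 - <<'E'
from h import *
for n in("scene","side"):
    c=snap(n); cv2.imwrite(f"pics/{n}0.png",c["image"]); np.savez(f"{n}0.npz",W=cloud(c),im=c["image"])
    print(n,c["fx"],np.round(c["cam_to_world"],2), (c["range_z"]>0).mean())
print(grip_point_offset,read_state()["time"])
E
```

```text
scene 542.5600365457698 [[-2.7000e-01 -7.7000e-01  5.8000e-01  1.0399e+03]
 [ 9.6000e-01 -2.3000e-01  1.5000e-01  1.1859e+02]
 [ 2.0000e-02  5.9000e-01  8.0000e-01  8.0995e+02]
 [ 0.0000e+00  0.0000e+00  0.0000e+00  1.0000e+00]] 0.9958170572916667
side 470.948218929948 [[-9.9000e-01  1.2000e-01 -1.2000e-01  4.2402e+02]
 [-1.7000e-01 -7.3000e-01  6.6000e-01  5.5917e+02]
 [-1.0000e-02  6.7000e-01  7.4000e-01  6.9725e+02]
 [ 0.0000e+00  0.0000e+00  0.0000e+00  1.0000e+00]] 0.9960709635416667
-18.700000000000003 0.1
```

View pics/scene0.png

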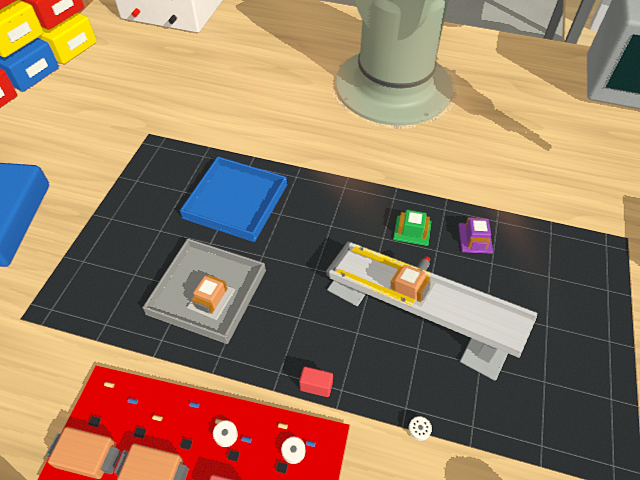

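View pics/side0.png

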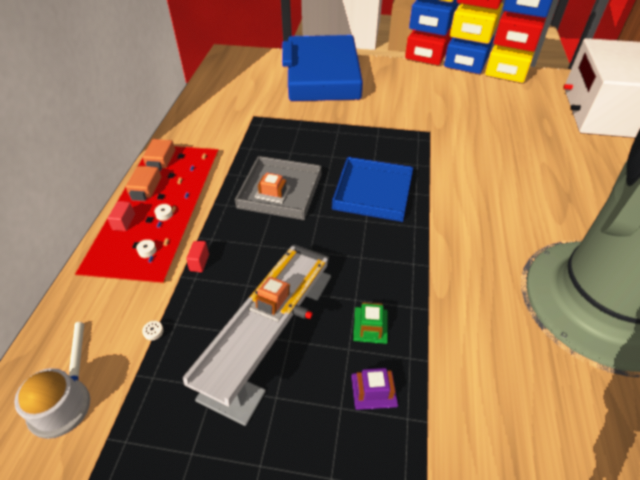

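Scene picture: the jammed transformer is at (410,282), between the yellow lips in the chute. Things it could be confused with are the spare at (209,291) in the grey tray, green at (413,225) and purple at (478,232). The blue tray is at (235,197); the blue bin at (15,210) is not it. The chute's upper end is at about (525,325), and the red plunger tip is at (425,262) on the +y side.

```bash
cat > meas.py <<'E'
from h import *
from scipy.optimize import minimize
def load(n):
    d=np.load(f"{n}0.npz"); return d["W"],d["im"]
for n in("scene","side"):
    W,im=load(n); hsv=cv2.cvtColor(im,cv2.COLOR_BGR2HSV); H,S,V=[hsv[...,i].astype(int) for i in range(3)]
    x,y,z=W[...,0],W[...,1],W[...,2]
    work=(x>300)&(x<900)&(abs(y)<450)
    bench=work&(V<60)&(S<80)&(z<20); print(n,"bench z",np.nanmedian(z[bench]))
    blue=work&(H>100)&(H<120)&(S>150)&(z<60)&(z>15)
    p=W[blue]; r=cv2.minAreaRect(p[:,:2].astype(np.float32)); print(" blue rim",r,np.median(p[:,2]))
    # yellow lips
    yel=work&(H>20)&(H<32)&(S>150)&(z>30)&(z<110)
    p=W[yel]; print(" yellow n",len(p)," z",p[:,2].min(),p[:,2].max())
    # chute floor etc: grey bright near lips
    c0=p[:,:2].mean(0); 
    ch=work&(S<50)&(V>100)&(z>40)&(z<110)&(np.hypot(x-c0[0],y-c0[1])<300)&(y>-120)
    q=W[ch]
    # RANSAC plane for floor w/ 10deg slope
    best=(0,)
    rng=np.random.default_rng(0)
    for _ in range(500):
        a=q[rng.choice(len(q),3,False)]; nn=np.cross(a[1]-a[0],a[2]-a[0]); L=np.linalg.norm(nn)
        if L<1: continue
        nn/=L; nn*=np.sign(nn[2]); 
        if not .97<nn[2]<.995: continue
        k=(abs((q-a[0])@nn)<1.5).sum()
        if k>best[0]: best=(k,nn,a[0])
    k,nn,a=best; inl=q[abs((q-a)@nn)<2]; m=inl.mean(0); nn=np.linalg.svd(inl-m,full_matrices=False)[2][2]; nn*=np.sign(nn[2])
    print(" floor n",nn,"tilt",np.degrees(np.arccos(nn[2])),"yaw up",np.degrees(np.arctan2(-nn[1],-nn[0])),"k",k,len(q),"m",m)
    hts=(p-m)@nn; print(" lips height",np.percentile(hts,[10,50,90]))
    top=p[abs(hts-12.5)<3]
    ex=np.array([-nn[0],-nn[1],0]); 
    # direction from walls+floor outline
    q2=q[abs((q-m)@nn-0)<16]; r=cv2.minAreaRect(q2[:,:2].astype(np.float32)); print(" outline",r)
    np.savez(f"{n}1.npz",top=top,q=q,m=m,nn=nn,p=p)
    # copper
    cop=work&(H>5)&(H<17)&(S>110)&(z>15)&(z<130)
    num,lab,st,ce=cv2.connectedComponentsWithStats(cop.astype(np.uint8))
    for i in range(1,num):
        if st[i,4]>80: 
            P=W[lab==i]; print(" copper",ce[i].round(),st[i,4],np.median(P,0).round(1),"z95",np.percentile(P[:,2],95).round(1))
E
python3 meas.py
```

```text
scene bench z 0.3892063602235112
 blue rim ((599.384033203125, -139.7570343017578), (543.5809936523438, 277.2288818359375), 12.390142440795898) 22.13884135066479
 yellow n 726  z 30.061096125751646 89.58684649370309
 floor n [-0.04777252 -0.16580066  0.98500149] tilt 9.93587331618855 yaw up 73.92660239140986 k 3188 7217 m [589.19421173 212.09557733  70.66358249]
 lips height [10.31319379 12.25346908 13.95975044]
 outline ((516.5977172851562, 177.861328125), (324.3908386230469, 200.9102020263672), 74.07782745361328)
 copper [408. 284.] 571 [584.6 131.7  92.2] z95 99.5
 copper [211. 292.] 432 [ 658.  -168.8   42.2] z95 45.8
side bench z -1.1460323886025208
 blue rim ((434.2336120605469, -221.05459594726562), (156.33843994140625, 149.8967742919922), 84.81059265136719) 21.779650331038624
 yellow n 326  z 31.088343856395227 81.58283215802692
 floor n [-0.04895126 -0.16655688  0.98481601] tilt 9.99727424012242 yaw up 73.62187817058208 k 3355 5807 m [598.27971276 232.26313546  73.00501596]
 lips height [10.66017802 12.21987484 13.5288937 ]
 outline ((518.2249145507812, 179.82371520996094), (321.9700012207031, 196.5847930908203), 73.87967681884766)
 copper [271. 186.] 386 [ 645.1 -165.    33. ] z95 43.7
 copper [273. 295.] 630 [565.4 146.9  90. ] z95 97.9
 copper [ 54. 383.] 154 [840.2 323.1  63.8] z95 77.1
 copper [391. 384.] 88 [370.1 233.4  28.3] z95 30.2
```

```bash
cat > meas2.py <<'E'
from h import *
yaw=np.radians(73.8);s=np.radians(10)
R=np.array([[np.cos(yaw)*np.cos(s),-np.sin(yaw),-np.cos(yaw)*np.sin(s)],[np.sin(yaw)*np.cos(s),np.cos(yaw),-np.sin(yaw)*np.sin(s)],[np.sin(s),0,np.cos(s)]])
for n in("scene","side"):
    d=np.load(f"{n}1.npz"); d0=np.load(f"{n}0.npz"); W=d0["W"]; im=d0["im"]
    m=d["m"]; l=m-R@np.array([(m[2]-60)/np.sin(s),0,0])  # on floor, z=60, lateral arbitrary
    L=(W-l)@R; a=(abs(L[...,0])<220)&(abs(L[...,1])<70)
    q=L[a&(abs(L[...,2]-12.5)<2.5)]; q=q[(q[:,0]>40)&(q[:,0]<160)]
    # wall tops
    h,e=np.histogram(q[:,1],bins=np.arange(-60,61,3)); print(n,[(int(b),int(c)) for b,c in zip(e,h) if c>5])
    lo,hi=q[:,1][q[:,1]<q[:,1].mean()],q[:,1][q[:,1]>q[:,1].mean()]
    c=(np.median(lo)+np.median(hi))/2; print(" wall medians",np.median(lo),np.median(hi),"center",c)
    for sel in(lo,hi):
        qq=q[np.isin(q[:,1],sel)]; print("  skew deg",np.degrees(np.polyfit(qq[:,0],qq[:,1],1)[0]))
    f=L[a&(abs(L[...,2])<3)]; print(" floor x range",np.percentile(f[:,0],[.5,99.5]))
    O=l+R@np.array([0,c,0]); print(" O",O)
    L=(W-O)@R
    hsv=cv2.cvtColor(im,cv2.COLOR_BGR2HSV); H,S=hsv[...,0],hsv[...,1]
    y=(H>20)&(H<32)&(S>150)&(abs(L[...,2]-12.5)<3)
    for sg in(-1,1):
        t=L[y&(L[...,1]*sg>15)&(L[...,1]*sg<36)&(abs(L[...,0])<180)]
        if len(t)>5: print("  lip",sg,np.percentile(t[:,0],[1,99]),np.median(t[:,1]))
    t=(abs(L[...,2]-40)<2.5)&(abs(L[...,0]+20)<60)&(abs(L[...,1])<28); P=L[t]
    print(" top face n",len(P),np.percentile(P,[2,50,98],axis=0).round(1).tolist())
    # blue tray
    p=W[(H>100)&(H<120)&(S>150)&(abs(W[...,2]-24)<4)&(W[...,0]>300)&(W[...,0]<540)&(W[...,1]<-100)&(W[...,1]>-330)]
    print(" blue",cv2.minAreaRect(p[:,:2].astype(np.float32)))
    if n=="side": cv2.imwrite("pics/crop.png",cv2.resize(im[240:400,180:400],None,fx=3,fy=3))
E
python3 meas2.py
```

```text
scene [(-39, 146), (-36, 144), (-33, 69), (24, 9), (27, 128), (30, 136), (33, 56)]
 wall medians -35.247315037623444 30.547169988627232 center -2.350072524498106
  skew deg 0.35388368499912276
  skew deg 0.36587491204282685
 floor x range [-148.24289569  171.08493539]
 O [574.57865477 153.36503277  60.        ]
  lip -1 [-1.3537446e+02  6.9300278e-03] -27.013114544338475
  lip 1 [-137.08925329   -1.5635264 ] 26.360357433437827
 top face n 441 [[-32.8, -20.0, 37.8], [-14.7, -3.3, 40.0], [2.7, 14.3, 42.2]]
 blue ((434.33160400390625, -222.40353393554688), (152.52902221679688, 154.65928649902344), 84.87162780761719)
side [(-36, 72), (-33, 130), (-30, 136), (30, 74), (33, 150), (36, 131)]
 wall medians -30.908400081746173 35.0222839393045 center 2.056941928779164
  skew deg 0.2973916480198172
  skew deg 0.41174992059568516
 floor x range [-156.50369125  163.58579091]
 O [575.72742453 162.01043698  60.        ]
  lip -1 [-142.26792527   -8.13850382] -28.815633695034744
  lip 1 [-140.71220182   -6.82501021] 25.806574242772708
 top face n 379 [[-40.6, -19.2, 37.8], [-21.8, -1.7, 39.9], [-5.0, 14.6, 41.8]]
 blue ((434.2346496582031, -221.0546875), (156.33843994140625, 149.8946533203125), 84.81059265136719)
```

View pics/crop.png

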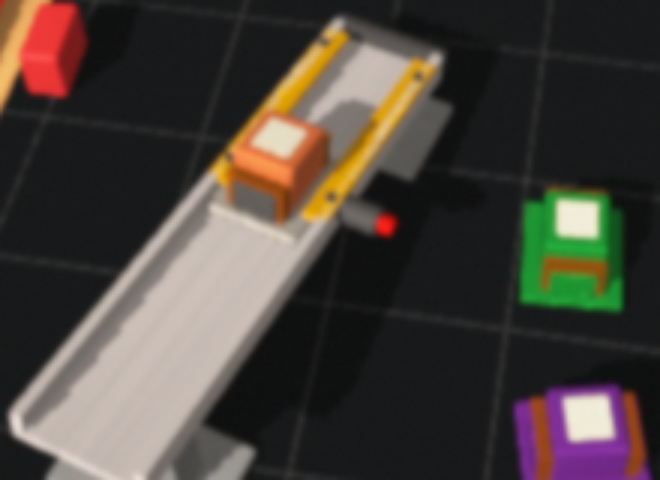

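The side crop shows the copper winding with its white label, crop (275,140), between the yellow lips on the aluminium chute. It is neither green nor purple, so the choice stands. Both views agree after aligning on the lip ends: chute origin ≈ (574,154,60), yaw ≈ 74.15°, transformer x ≈ -15 mm (inside the stated 8–32 mm). Next I push on the core's lower end with closed fingers.

```bash
cat >> h.py <<'E'
yaw=np.radians(74.15);s=np.radians(10)
R=np.array([[np.cos(yaw)*np.cos(s),-np.sin(yaw),-np.cos(yaw)*np.sin(s)],[np.sin(yaw)*np.cos(s),np.cos(yaw),-np.sin(yaw)*np.sin(s)],[np.sin(s),0,np.cos(s)]])
O=np.array([574.1,154.,60.])
def P(x,y,z): return O+R@np.array([x,y,z])
def tool(Rf,sg):  # y along sg*frame y, z = -frame z
    y=sg*Rf[:,1]; z=-Rf[:,2]; return np.column_stack([np.cross(y,z),y,z])
def topface(n):
    L=(cloud(snap(n))-O)@R
    t=L[(abs(L[...,2]-40)<3)&(abs(L[...,0]-20)<90)&(abs(L[...,1])<30)]
    return len(t),np.percentile(t,[2,50,98],axis=0).round(1).tolist()
E
python3 - <<'E'
from h import *
q0=np.array(read_state()["qpos"]); best=None
for sg in(1,-1):
    a=inverse_kinematics(P(-72,0,100),tool(R,sg)); print(sg,None if a is None else np.round(a,2))
    if a is not None and (best is None or abs(a[6])<best[0]): best=(abs(a[6]),sg)
sg=best[1]; print("sg",sg); open("sg","w").write(str(sg))
clamp()
movep(P(-72,0,100),tool(R,sg))
print("down hit",movel(P(-72,0,15),max_speed=80,guard=15), read_state()["ft_force"])
f=[]
print("hit",movel(P(-50,0,15),max_speed=40,guard=4)); st=read_state(); print(((st["eef_pos"]-O)@R).round(1),np.round(st["ft_force"],1))
movel(P(4,0,15),max_speed=40); st=read_state(); print(((st["eef_pos"]-O)@R).round(1),np.round(st["ft_force"],1),st["time"])
c=camera("side"); cv2.imwrite("pics/side2.png",c["image"][160:440,140:440]); print(topface("scene"),topface("side"))
E
```

```text
1 [ 0.71  0.78 -1.27  1.86  0.73  1.01  2.05]
-1 [-0.45  0.48  0.45  1.91 -0.53  0.8   0.04]
sg -1
down hit False [0.54090992 0.52498945 0.20620511]
hit False
[-50.1   0.1  15. ] [-0.8 -0.5 -0.1]
[ 3.7 -0.  15. ] [ 0.3 -0.2  0.2] 6.4083
(308, [[-33.5, -20.8, 37.3], [-16.4, -9.8, 40.0], [2.1, 3.2, 42.5]]) (156, [[-32.6, -16.9, 37.2], [-13.5, 7.9, 38.6], [3.2, 15.3, 40.6]])
```

View pics/side2.png

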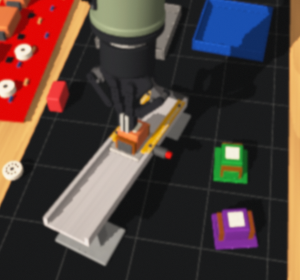

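The side crop shows the transformer still at about (133,135), with the fingers right at it or straddling it. There is no contact force, so I'm checking the finger gap and a closer view.

```bash
python3 - <<'E'
from h import *
st=read_state(); print(st["finger_gap"],st["gripper_force"],np.round(st["qpos"],3),np.round(st["tool_rot"],2).tolist(),st["eef_pos"])
c=camera("scene"); s=cv2.resize(c["image"][190:350,300:500],None,fx=2.5,fy=2.5)
d=camera("wrist")["image"]; d=cv2.resize(d,(400,300)); 
d2=cv2.resize(camera("side")["image"][230:330,210:335],(400,300),interpolation=cv2.INTER_CUBIC)
o=np.zeros((600,800,3),np.uint8); o[:300,:400]=cv2.resize(s,(400,300)); o[:300,400:]=d; o[300:,:400]=d2
cv2.imwrite("pics/m3.png",o)
E
```

```text
0.03343304637618318 0.0 [-0.539  0.63   0.38   1.878 -0.62   0.676 -0.022] [[0.27, 0.96, 0.05], [0.95, -0.27, 0.17], [0.17, -0.0, -0.98]] [574.44956432 155.12052534  75.4601722 ]
```

View pics/m3.png

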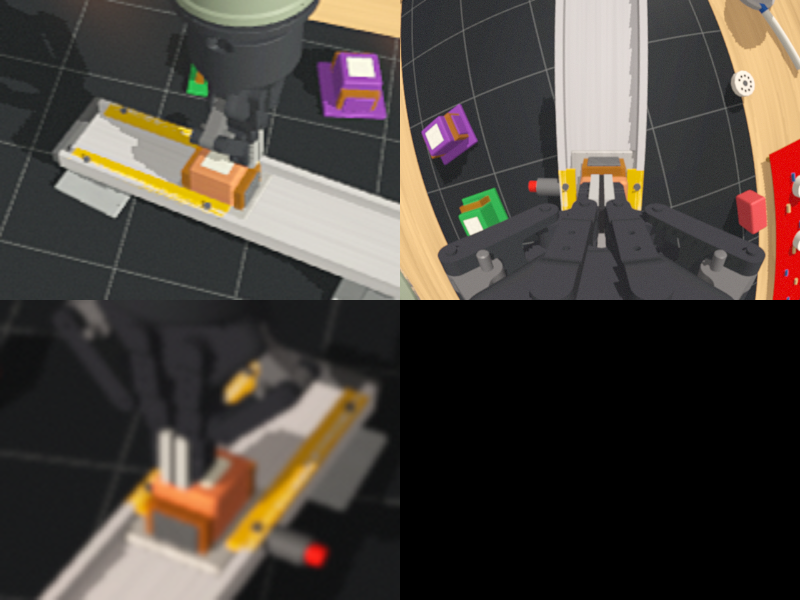

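The montage shows the closed fingers floating above the winding: fingertips at scene tile (250,160) and side tile (175,490), with the transformer unmoved. The fingertips must really be higher than the reported TCP, so I'll measure them from depth.

```bash
python3 - <<'E'
from h import *
st=read_state(); T=np.array(st["tool_rot"])
for n in("scene","side"):
    c=snap(n); W=cloud(c); L=(W-O)@R; im=c["image"].astype(int)
    a=(abs(L[...,0]-4)<70)&(abs(L[...,1])<60)&(L[...,2]>41.5)&(L[...,2]<140)
    for lo in range(40,130,10):
        t=L[a&(L[...,2]>=lo)&(L[...,2]<lo+10)]
        if len(t)>3: print(n,lo,len(t),np.percentile(t,[5,50,95],axis=0)[:,:2].round(0).tolist())
    br=a&(im.min(-1)>150)&(im.max(-1)-im.min(-1)<40); t=L[br]; v,u=np.nonzero(br)
    if len(t): print(n,"bright",len(t),u.min(),u.max(),v.min(),v.max(),np.percentile(t,[2,50,98],axis=0).round(1).tolist())
E
```

```text
scene 40 50 [[-28.0, -18.0], [-16.0, -11.0], [-4.0, -0.0]]
scene 50 17 [[9.0, -11.0], [14.0, -7.0], [15.0, 6.0]]
scene 60 61 [[-1.0, -15.0], [11.0, -10.0], [16.0, 3.0]]
scene 70 46 [[6.0, -15.0], [13.0, -7.0], [15.0, 4.0]]
scene 80 24 [[11.0, -10.0], [15.0, -0.0], [15.0, 6.0]]
scene 90 39 [[14.0, -28.0], [16.0, -4.0], [18.0, 13.0]]
scene 100 119 [[-2.0, -31.0], [14.0, -14.0], [17.0, 30.0]]
scene 110 95 [[1.0, -40.0], [16.0, -16.0], [21.0, 35.0]]
scene 120 89 [[14.0, -49.0], [19.0, -15.0], [21.0, 15.0]]
scene bright 109 401 431 259 281 [[-25.3, -13.2, 41.6], [14.4, -5.0, 65.4], [15.8, 6.1, 89.9]]
side 50 41 [[9.0, -10.0], [14.0, 1.0], [16.0, 10.0]]
side 60 90 [[0.0, -11.0], [12.0, 5.0], [16.0, 13.0]]
side 70 96 [[1.0, -12.0], [12.0, 5.0], [16.0, 13.0]]
side 80 78 [[9.0, -10.0], [14.0, 1.0], [16.0, 13.0]]
side 90 128 [[11.0, -26.0], [16.0, -2.0], [18.0, 26.0]]
side 100 305 [[-3.0, -34.0], [15.0, 9.0], [18.0, 31.0]]
side 110 230 [[-3.0, -42.0], [16.0, -4.0], [21.0, 40.0]]
side 120 298 [[4.0, -48.0], [16.0, -6.0], [22.0, 47.0]]
side bright 84 260 267 274 291 [[13.1, -7.4, 58.6], [15.2, 0.6, 73.1], [16.6, 5.4, 86.8]]
```

```bash
python3 - <<'E'
from h import *
movel(P(4,0,35),max_speed=80)
movel(P(110,0,35),max_speed=150); movel(P(110,0,5),max_speed=80)
h=movel(P(110,0,-55),max_speed=25,guard=6); st=read_state()
print(h,((st["eef_pos"]-O)@R).round(1),np.round(st["ft_force"],1),st["time"])
for n in("scene","side"):
    c=snap(n); L=(cloud(c)-O)@R
    for lo in range(-5,60,5):
        t=L[(abs(L[...,0]-110)<18)&(abs(L[...,1])<18)&(L[...,2]>=lo)&(L[...,2]<lo+5)]
        print(n,lo,len(t),np.percentile(t,[5,95],axis=0)[:,:2].round(0).tolist() if len(t)>2 else "")
    if n=="side": cv2.imwrite("pics/s4.png",cv2.resize(c["image"][220:420,170:370],(600,600)))
E
```

```text
True [110.   -0.  -36.6] [-3.6 -0.6 11. ] 10.1417
scene -5 111 [[95.0, -17.0], [127.0, 16.0]]
scene 0 113 [[94.0, -17.0], [127.0, 15.0]]
scene 5 13 [[113.0, -13.0], [121.0, 1.0]]
scene 10 13 [[115.0, -15.0], [121.0, 0.0]]
scene 15 9 [[116.0, -13.0], [121.0, 3.0]]
scene 20 6 [[119.0, -7.0], [121.0, 3.0]]
scene 25 5 [[120.0, -7.0], [121.0, -1.0]]
scene 30 1 
scene 35 0 
scene 40 4 [[119.0, -14.0], [122.0, -5.0]]
scene 45 14 [[118.0, -16.0], [124.0, -9.0]]
scene 50 32 [[109.0, -17.0], [121.0, -9.0]]
scene 55 10 [[109.0, -16.0], [123.0, -14.0]]
side -5 254 [[96.0, -16.0], [127.0, 17.0]]
side 0 28 [[96.0, -15.0], [125.0, 15.0]]
side 5 26 [[117.0, -12.0], [122.0, 11.0]]
side 10 53 [[107.0, -12.0], [122.0, 13.0]]
side 15 41 [[108.0, -11.0], [122.0, 13.0]]
side 20 42 [[110.0, -13.0], [122.0, 13.0]]
side 25 49 [[112.0, -12.0], [122.0, 13.0]]
side 30 27 [[115.0, -6.0], [122.0, 13.0]]
side 35 22 [[117.0, -7.0], [123.0, 13.0]]
side 40 41 [[117.0, -12.0], [124.0, 14.0]]
side 45 55 [[117.0, -12.0], [124.0, 15.0]]
side 50 87 [[103.0, -11.0], [123.0, 17.0]]
side 55 31 [[102.0, -13.0], [123.0, 15.0]]
```

View pics/s4.png

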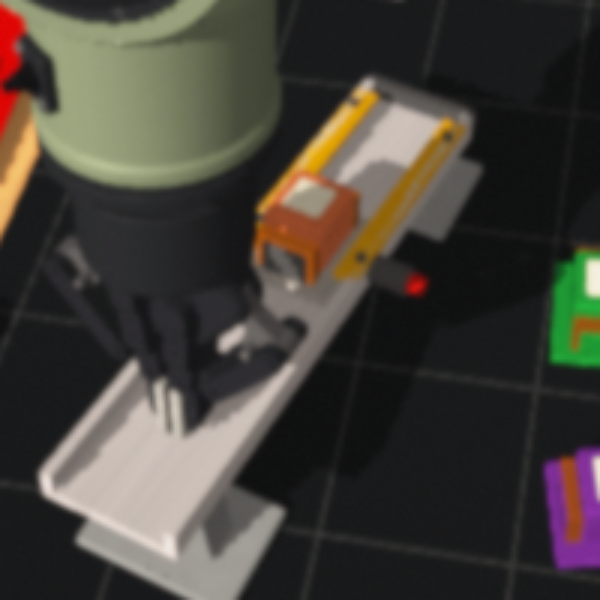

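The side view shows the closed fingertips touching the chute floor at (175,425), with the transformer unmoved at (310,230). Contact came at a commanded z of -36.6 mm along the tool axis, and sideways the fingers are where expected. So the real fingertips sit about 36.5 mm behind the reported TCP; I'll correct for that and push.

```bash
cat >> h.py <<'E'
D=36.3   # true closed fingertip lies D behind the reported TCP, along tool z (touched the chute floor)
def F(x,y,z): return P(x,y,z-D)
def tip(): 
    st=read_state(); return ((st["eef_pos"]-O)@R+[0,0,D]).round(1),np.round(np.array(st["ft_force"])@R,1),round(st["time"],2)
E
python3 - <<'E'
from h import *
movel(F(110,0,65),max_speed=150); movel(F(-74,0,65),max_speed=200)
print("down",movel(F(-74,0,15.5),max_speed=80,guard=10),tip())
print("hit",movel(F(-30,0,15.5),max_speed=25,guard=4),tip())
movel(F(5,0,15.5),max_speed=30); print(tip())
movel(F(1,0,15.5),max_speed=30); movel(F(-5,0,70),max_speed=150); movel(F(-70,0,75))
print(topface("scene"),topface("side"),tip())
E
```

```text
down False (array([-74.2,  -0.2,  15.7]), array([-0.4, -0.2, -0.4]), 12.67)
hit True (array([-54.9,   0.3,  15.2]), array([-0.6, -0.1, -0.8]), 13.57)
(array([ 4.8,  0.2, 15.4]), array([-4.7,  2.9, -0.9]), 15.74)
(499, [[26.5, -21.1, 37.4], [44.9, -5.0, 40.0], [62.5, 13.6, 42.4]]) (423, [[27.3, -18.7, 37.2], [46.1, -1.5, 38.7], [63.0, 14.7, 40.5]]) (array([-68.7,   0.2,  74.6]), array([-0.5, -0.8,  0.2]), 17.23)
```

The push worked: the winding top is now centred at chute x ≈ 45 mm in both views, so the plate is clear of the lips. Now I grip and lift.

```bash
python3 - <<'E'
from h import *
open_gripper()
movel(F(44.5,-1,75),max_speed=200)
print("down",movel(F(44.5,-1,12.5),max_speed=80,guard=12),tip())
clamp(); st=read_state(); print(st["finger_gap"],st["gripper_force"],tip())
movel(F(45,0,30),max_speed=40); movel(F(45,0,100),max_speed=120)
st=read_state(); print(st["finger_gap"],st["gripper_force"],tip())
c=camera("side"); s=camera("scene"); 
cv2.imwrite("pics/g5.png",np.hstack([cv2.resize(c["image"][130:430,150:450],(400,400)),cv2.resize(s["image"][120:370,320:570],(400,400))]))
E
```

```text
down False (array([44.6, -1.3, 12.9]), array([-0.5, -0.4,  0.1]), 19.67)
35.08110000357867 61.282700300216675 (array([44.7, -1.2, 13. ]), array([0.6, 1.7, 7.4]), 20.18)
35.30147120526477 60.12867450714111 (array([45. ,  0.4, 99.4]), array([-1.5,  0.1, -3.4]), 21.51)
```

View pics/g5.png

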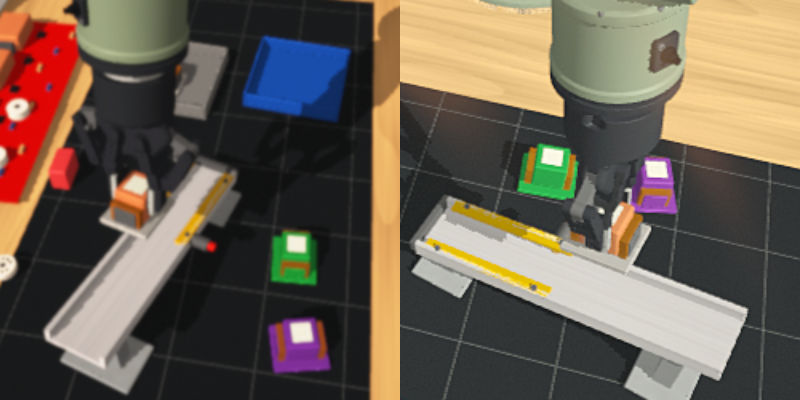

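The picture shows the transformer held square between the fingers, clear of the chute, at (130,200) in the left tile and (625,235) in the right. Next it goes to the blue tray.

```bash
python3 - <<'E'
from h import *
a=np.radians(84.8); Rz=np.array([[np.cos(a),-np.sin(a),0],[np.sin(a),np.cos(a),0],[0,0,1]]); T=tool(Rz,-1)
B=np.array([434.3,-221.7,0])
up=lambda z: B+[0,0,z-D]
q=inverse_kinematics(up(160),T); print(np.round(q,2))
movel(F(45,0,125),max_speed=120)
movep(up(160),T); st=read_state(); print(st["finger_gap"],st["time"])
movel(up(35),max_speed=100)
h=movel(up(12),max_speed=20,guard=4); st=read_state(); z=st["eef_pos"][2]+D; print("touch",h,"tip z",z,np.round(st["ft_force"],1),st["time"])
c=camera("side"); cv2.imwrite("pics/p6.png",cv2.resize(c["image"][90:270,220:460],(800,600)))
E
```

```text
[-0.07  0.47  0.55  2.04 -0.36  0.73  0.62]
34.86971787072911 23.525
touch True tip z 17.112502423969673 [-1.5  1.2 15.8] 25.775
```

View pics/p6.png

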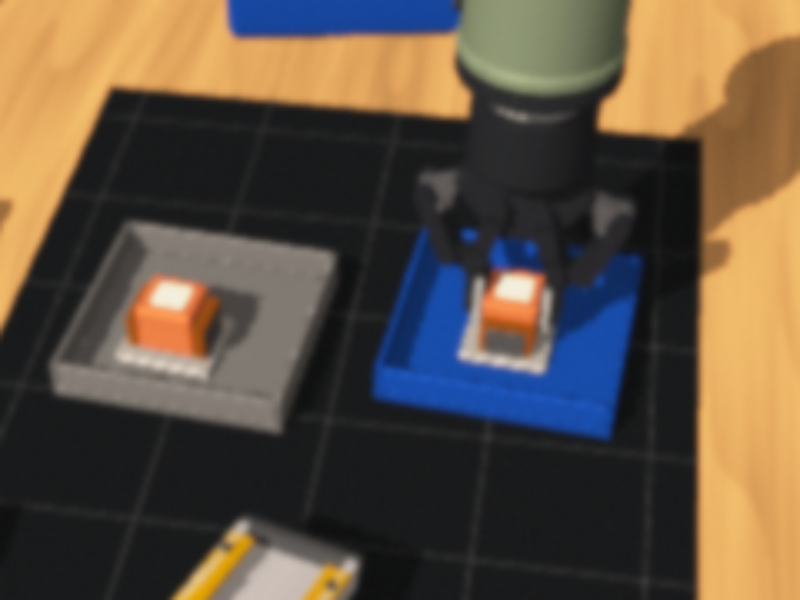

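The transformer stands upright on the blue tray's floor at (510,320), touched at the expected height (17 ≈ 13 + 4 mm), and the spare is untouched. Now release, retreat and check.

```bash
python3 - <<'E'
from h import *
open_gripper(); p=np.array(read_state()["eef_pos"]); movel(p+[0,0,80],max_speed=80); movel(p+[0,0,180],max_speed=150); wait(.5)
B=np.array([434.3,-221.7]); c=snap("side"); W=cloud(c)
t=W[(abs(W[...,2]-44)<4)&(np.hypot(W[...,0]-B[0],W[...,1]-B[1])<55)]
pl=t-t.mean(0); n=np.linalg.svd(pl,full_matrices=False)[2][2]
mid=(np.percentile(t,2,0)+np.percentile(t,98,0))/2
print(len(t),(mid[:2]-B).round(1),np.median(t[:,2]),"tilt",np.degrees(np.arccos(abs(n[2]))),read_state()["finger_gap"],read_state()["time"])
if len(t)>80 and abs(mid[:2]-B).max()<30: print(finish_job())
E
```

```text
195 [0.7 1.7] 42.55206801158158 tilt 0.2700504565683812 85.56803591997569 28.8917
the job is handed in; nothing more can be done
None
```

The jammed transformer was pushed clear of the lips, lifted out and set down upright in the blue tray, about 2 mm off centre with under 1° of tilt; the spare was left alone and the job was handed in at about 29 s of the 48 s limit.

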